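# Ready the inspection turntable

### The arm

A 7-joint arm with a two-finger parallel gripper is mounted at the origin on the work surface. World frame = base frame: x ahead of the robot, y to its left, z up, the work surface at z = 0. Lengths are in m, angles in rad, forces in N, time in s.
With the tool pointing down it reaches from about 0.4 to 0.925 m from the base axis. Payload 5.6 kg.
Tool frame: the origin (TCP) lies on the centre line of the jaws, within the pads' length; the fingertips stand robot.tips_ahead ahead of it and the grasp point (between the pads) is the TCP (robot.tips_ahead is the distance from the TCP to the fingertips, in m); z points along the fingers, y is the direction in which the jaws open and shut (so a half turn about z gives the same grasp; the last joint's range is limited). The gripper opens to 85 mm and grips with 20 to 120 N. Pads are 22 mm wide; open, the fingers measure 114 mm over their backs; the gripper's body (76 mm by 85 mm) begins 54 mm behind the grasp point. The pads swing forward as they close: fully open they stand 13 mm farther back than shut.
Start: joints at [1.072, 0.468, -0.012, 1.603, 0.006, 1.071, -0.056], TCP at [0.286, -0.584, 0.25] pointing down, gripper open.
Joint ranges: [-2.53, 2.53], [-0.31, 2.02], [-1.57, 1.55], [0.28, 2.44], [-1.29, 4.43], [0.15, 1.84], [-2.92, 2.92]. Speed limits (rad/s): [2.57, 2.57, 3.14, 3.14, 3.14, 3.14, 3.14].

### API

Orientations are given as [roll, pitch, yaw] about the fixed x, y, z axes, in that order (R = Rz(yaw) Ry(pitch) Rx(roll)).
In Python, from plant import telemetry, grab_frame, robot gives the robot as it stands. The module is installed in compiled form; this text tells all that it offers.
- The arm moves only by the tool drive_tool, never from a script. Its argument "plan" is a list of rows, each a list of 7 numbers: the shift along the tool's x, y, z in m, then the turn, a rotation vector about the tool's x, y, z in degrees, then the opening, from 0 (shut) to 1 (fully open). In form: [[x, y, z, ax, ay, az, fingers], ...]. A call has 1 to 5 rows; each row is the pose to reach, as a shift and turn from the pose commanded when the call began, along the tool's axes at that moment; what a row does not reach only later rows make up. A row lasts 1/8 s, in which the tool goes at most 62.5 mm and 10.7 degrees, less where a joint would pass 70% of its speed; a pose out of reach is approached as far as the arm can. A call with a gripper value outside its range is refused whole. The fingers move at their own pace and stop on an object; the grip force is fixed at half the most. Time passes only in rows, so rows that repeat a pose let the fingers close. It gives the time, the measured TCP pose, the force and the opening at its end, in the units of the state.
- telemetry.get_obs(): the state, without advancing time (a new reading comes with each control period).
- grab_frame(name): name is "scene" or "side" or "wrist"; returns a dict with "img" (420x560x3 uint8, blue, green, red), "fx", "fy", "cx", "cy" (pixels), "D" ([k1, k2, p1, p2, k3] as OpenCV has them; the pictures are not rectified), "view" (4x4, takes a point from world to camera coordinates). Camera axes: x right, y down, z forward; pixel columns grow to the right and rows downward; lengths in m; the calibration is good to about 2 mm. A picture is of the moment at which its call begins. There is no depth.
- robot.close_job(): hands the job in, once; it reports no verdict.
The state is a dict: "clock": time; "joint_pos": joint angles; "qvel": joint speeds; "joint_torque": joint torques, N m; "position": TCP position; "ee_rot": TCP orientation; "wrist_force": force on the tool from outside, world axes, zero at the start; "wrist_torque": the same for the moment, N m; "finger_gap": finger opening in m.
Only numpy, scipy, OpenCV 4.12 (cv2) and the standard library are available. Lean on these libraries where they do the work, as an engineer would, in place of code of your own. Each camera call takes 0.05 s, during which the arm holds its last target.

### The job

Take the small wooden knob off the little spinning turntable and set it down gently in the wooden tray. Then swing the magnifier (its upright wooden handle is under the curved lamp) until its lens is centred over the turntable, and let go. Do not touch the lens or the outer bar that carries it, and leave the other things lying on the cart where they are.

Things in the scene. Friction and masses are not known exactly. Their poses are not given: they have to be found in the camera images.
- knob: Small varnished wooden cabinet knob standing loose on its foot on the turntable, off centre. 34 mm tall; foot 24 mm dia, narrowest (20 mm dia) 9 mm up, head 38 mm dia from 17 to 29 mm up. Origin: centre of its underside, z up. About 35 g.
- knob_mid (a point): Centre of the small knob's head, on its axis 23 mm above its underside.
- tray: Open shallow wooden tray fixed on the cart to the robot's right, 130 mm (its x) by 160 mm (its y), 35 mm tall, walls and floor 5 mm. Origin: centre of its underside, z up.
- pivot (a point): On the vertical axis of the magnifier's fixed post, 130 mm above the cart. Post 20 mm dia, 390 mm tall; foot 120 mm dia; a 38 mm dia hub of the arm turns on it.
- hood (a point): Middle of the fixed curved lamp, at its underside: two white 14 mm bars bent in level arcs about the post axis, radii 100 and 143 mm (edges 93 to 150), 360 to 384 mm above the cart, 1.4 rad to each side of this point, which lies 121 mm from the axis. It hangs over the handle's whole path, so the handle cannot be taken from straight above: come from outside the arc, tool leaning about 40 degrees.
- swing (a joint): Magnifier arm angle in rad about the vertical post axis, positive counter-clockwise seen from above, limits -1.1 to 1.0; at 0 the arm points along the station's middle direction (towards the robot, within 0.1 rad). It starts turned to the robot's left (negative). Friction holds it wherever it is left (about 0.25 N m: some 2 N at the handle).
- grip (a point): Grip point on the magnifier arm's upright wooden handle: a round peg 20 mm dia standing from 138 to 200 mm above the cart on top of the flat arm bar (14 mm wide, top 138 mm up), 120 mm from the post axis, between the post and the lens. This point lies on its axis 175 mm above the cart.
- lens: The round magnifier lens in a steel rim (111 mm outer dia, 11 mm thick, mid-plane 134 mm above the cart) and the outer 75 mm of its bar (135 mm to 210 mm from the post axis): not to be touched. Origin on the post axis 134 mm up; its -x points along the arm to the lens.
- lens_center (a point): Centre of the lens, on the arm's line 270 mm from the post axis, 134 mm above the cart.
- turntable_center (a point): Centre of the turntable's top face, 40 mm above the cart. The aluminium disc is 110 mm dia, spins freely about its vertical axis on a fixed foot, and stands 270 mm from the post axis, so the lens can come exactly over it.
- valve: Bystander: amber glass valve standing on its black base, 38 mm dia, 101 mm tall. Origin: centre of its underside.
- big_knob: Bystander: a larger wooden knob, 51 mm dia, 46 mm tall, standing on the cart, not on the turntable. Origin: centre of its underside.
- prod: Bystander: test prod lying on the cart, about 160 mm long, black grip 18 mm thick. Origin near its middle at cart level, tip towards its +x.
- jar: Bystander: capped clear jar, 60 mm dia, 80 mm tall. Origin: centre of its underside.
- screwdriver: Bystander: wooden-handled screwdriver lying on the cart, 170 mm long along its x.
- socket: Bystander, fixed: brass lamp socket with a frosted bulb on a 90 mm square brass plate, 80 mm tall. Origin: centre of its underside.
Mind the look-alikes: they are no part of the job. What is shaped like the knob but black or orange is not meant.

How it is judged:
By the outcome, as a careful person would: the job done as asked, in the order asked, and still so for the second after the job is handed in, with the robot touching nothing.
It also fails if it takes over 58 s, if anything falls off the work surface, if the arm or the gripper's body presses on something with over 40 N, if the wrist force passes 120 N, or if a joint passes its speed limit or range.

## Working session

There is one attempt and no reset: what is moved stays moved. The work goes in short steps, Python scripts to look and compute and a tool call to move; the robot and the scene stay as the last step left them, time stands still between calls to the robot, and variables do not carry over. Pictures are saved under pics/ and viewed, and the job is handed in when it is done.

Besides the shell and the picture viewer there is one more tool, called after ">>>" as name(argument=value, ...), one argument or row to a line, values as JSON. drive_tool: Moves the arm, as the interface text tells. Its arguments: {"type":"object","properties":{"plan":{"type":"array"}},"required":["plan"]}

```bash
mkdir -p pics; cat > h.py <<'E'
import numpy as np, cv2, pickle
from plant import telemetry, grab_frame, robot
def snap(n,tag):
    f=grab_frame(n); cv2.imwrite(f'pics/{tag}.png',f['img']); pickle.dump(f,open(f'{tag}.pkl','wb')); return f
def load(tag): return pickle.load(open(f'{tag}.pkl','rb'))
def K(f): return np.array([[f['fx'],0,f['cx']],[0,f['fy'],f['cy']],[0,0,1.]])
def ray(f,uv):
    p=cv2.undistortPoints(np.array([[uv]],float),K(f),np.array(f['D'],float))[0,0]
    V=np.array(f['view']);R=V[:3,:3];t=V[:3,3]
    return -R.T@t, R.T@np.array([p[0],p[1],1.])
def plane(f,uv,z):
    o,d=ray(f,uv); return o+d*(z-o[2])/d[2]
def proj(f,P):
    V=np.array(f['view']);P=np.atleast_2d(np.array(P,float))
    r,_=cv2.Rodrigues(V[:3,:3]); return cv2.projectPoints(P,r,V[:3,3],K(f),np.array(f['D'],float))[0][:,0]
def tri(f,uv,g,vw):
    a,d=ray(f,uv);b,e=ray(g,vw);d/=np.linalg.norm(d);e/=np.linalg.norm(e)
    s=np.linalg.lstsq(np.stack([d,-e],1),b-a,rcond=None)[0]
    p=a+s[0]*d;q=b+s[1]*e;return (p+q)/2,np.linalg.norm(p-q)
E
python3 - <<'E'
from h import *
print(telemetry.get_obs(),robot.tips_ahead)
for n in ['scene','side','wrist']:
    f=snap(n,n+'0'); o,d=ray(f,(280,210)); print(n,f['fx'],f['D'],o,d)
E
```

```text
{'clock': 0.0, 'joint_pos': array([ 1.07200119,  0.46840403, -0.01159568,  1.60367785,  0.00598062,
        1.07138659, -0.05632654]), 'qvel': array([ 0.00175989, -0.00086572,  0.00022321,  0.00195795,  0.00015326,
        0.00033875,  0.00095902]), 'joint_torque': array([-5.67425868e-04, -5.32371962e+01,  2.13455484e-02, -2.51294142e+01,
        1.14493349e-02,  7.87993631e-03,  1.74855415e-06]), 'position': array([ 0.2858127 , -0.58317808,  0.24929842]), 'ee_rot': array([-3.13975491e+00,  1.13606665e-04,  4.55689348e-01]), 'wrist_force': array([-0.42686491,  1.05620902,  0.14154021]), 'wrist_torque': array([-0.01930313,  0.0380901 ,  0.01903536]), 'finger_gap': 0.08521160218859702} 0.019
scene 522.4318343114534 [-0.10906756  0.          0.          0.          0.        ] [ 1.35031356 -0.11983821  1.19164498] [-0.58667532  0.06623867 -0.80726984]
side 518.4620839852614 [0.00914516 0.         0.         0.         0.        ] [0.19704354 0.94047885 1.03762788] [ 0.29674029 -0.72991454 -0.61589489]
wrist 372.3577098480231 [-0.00427785  0.          0.          0.          0.        ] [ 0.36107704 -0.54742243  0.37217229] [-0.29361581 -0.15124408 -0.94395655]
```

View pics/scene0.png

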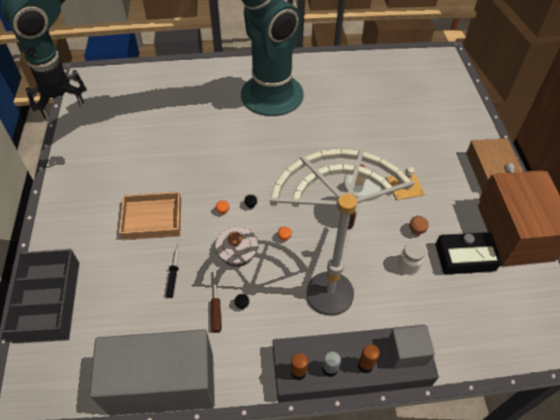

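View pics/side0.png

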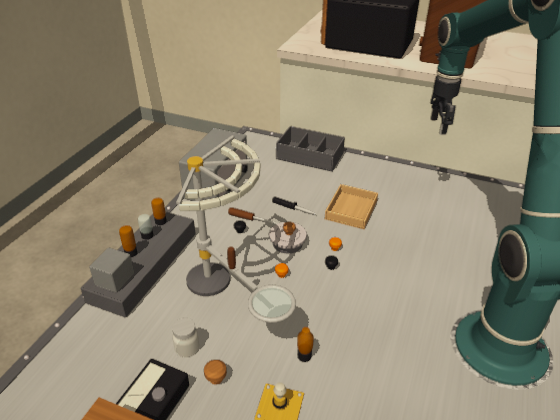

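View pics/wrist0.png

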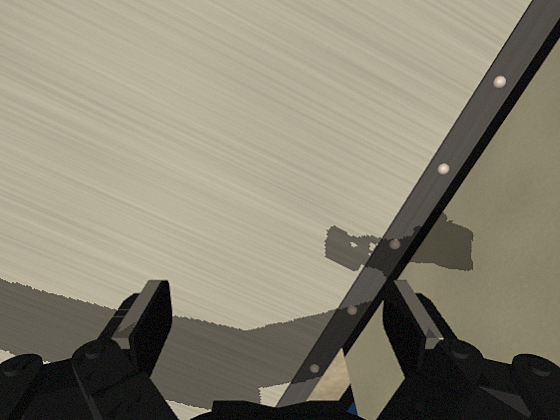

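The scene picture shows the brown knob on the turntable at about (235,238), the tray at (151,215), the post foot at (330,293), the handle at (351,218) and the lens near (360,182). The side picture shows the knob at (289,228), the turntable at (288,238), the handle at (232,258) and the lens at (272,303).

Knob candidates in the scene picture: brown on the turntable (235,238), brown big knob (419,225), orange (222,207) and (285,233), black (251,201) and (242,301). Only (235,238) is wooden and on the turntable. I'll confirm it in a crop.

```bash
python3 - <<'E'
from h import *
s=load('scene0')['img'];d=load('side0')['img']
a=cv2.resize(s[195:275,195:295],None,fx=4,fy=4,interpolation=cv2.INTER_CUBIC)
b=cv2.resize(d[205:285,215:315],None,fx=4,fy=4,interpolation=cv2.INTER_CUBIC)
cv2.imwrite('pics/crop1.png',np.hstack([a,b[:, :400]])[:600])
a=cv2.resize(s[140:310,260:440],None,fx=2.2,fy=2.2,interpolation=cv2.INTER_CUBIC)
b=cv2.resize(d[150:330,170:350],None,fx=2.2,fy=2.2,interpolation=cv2.INTER_CUBIC)
h=min(len(a),len(b));cv2.imwrite('pics/crop2.png',np.hstack([a[:h],b[:h]]))
E
```

```text
(no output)
```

View pics/crop1.png

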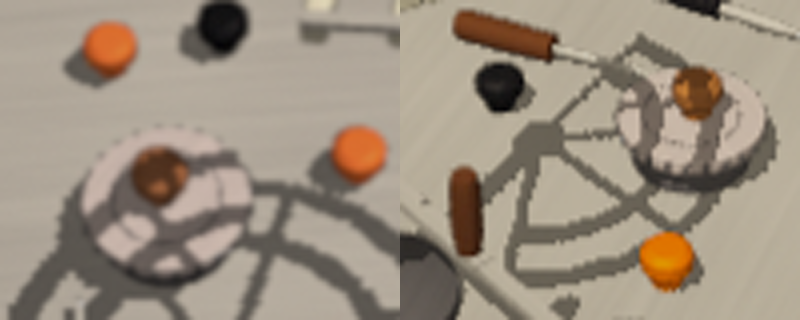

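View pics/crop2.png

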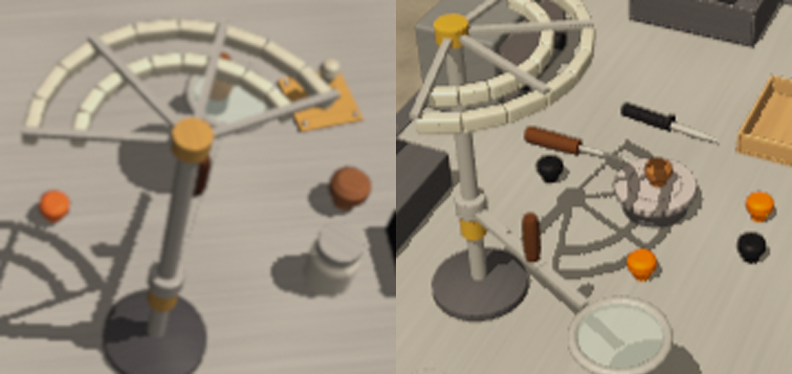

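The crop confirms it: a varnished brown knob on the pale disc at scene (234.5,238.8) and side (289,228). The look-alikes are plain orange or black and stand on the cart. Next, measuring.

```bash
cat > m.py <<'E'
from h import *
s=load('scene0');d=load('side0')
def blob(f,box,fn,big=True):
    x0,y0,x1,y1=box; im=f['img'][y0:y1,x0:x1]; hsv=cv2.cvtColor(im,cv2.COLOR_BGR2HSV).astype(int)
    m=fn(hsv).astype(np.uint8)
    n,l,st,c=cv2.connectedComponentsWithStats(m)
    i=1+np.argmax(st[1:,4]); 
    ct,_=cv2.findContours((l==i).astype(np.uint8),cv2.RETR_EXTERNAL,cv2.CHAIN_APPROX_NONE)
    ct=max(ct,key=cv2.contourArea)
    e=cv2.fitEllipse(cv2.convexHull(ct)) if len(ct)>5 else None
    off=np.array([x0,y0]); return c[i]+off, st[i,:4]+np.r_[off,0,0], st[i,4], (np.array(e[0])+off,e[1],e[2])
brown=lambda h:(h[...,1]>110)&(h[...,0]<20)&(h[...,2]<190)
E
python3 - <<'E'
from m import *
k1=blob(s,(222,222,250,255),brown);k2=blob(d,(275,212,303,242),brown);print(k1,k2)
print('knob tri',tri(s,k1[0],d,k2[0]), plane(s,k1[0],.062),plane(d,k2[0],.062))
h1=blob(d,(222,235,242,275),brown);print('handle side',h1)
h2=blob(s,(343,205,360,235),brown);print('handle scene',h2)
dark=lambda h:(h[...,2]<95)&(h[...,1]<60)
f1=blob(s,(295,262,365,320),dark);f2=blob(d,(180,255,235,300),dark);print('foot',f1,f2)
for z in (0,.01,.015,.02): print(z,plane(s,f1[3][0],z),plane(d,f2[3][0],z))
t=blob(d,(262,215,312,255),lambda h:(h[...,0]<13)|(h[...,0]>165))
for n,f,c in (('s',s,(237,246)),('d',d,(289,236))):
    print(n,plane(f,c,.04))
E
```

```text
(array([234.43971631, 238.41134752]), array([228, 232,  14,  14]), np.int32(141), (array([234.48283005, 238.45503998]), (12.987316131591797, 13.208860397338867), 31.568471908569336)) (array([288.87401575, 227.66929134]), array([283, 222,  13,  13]), np.int32(127), (array([288.82838917, 227.67219353]), (12.260605812072754, 12.818079948425293), 166.9501953125))
knob tri (array([ 0.61048877, -0.15147974,  0.06128241]), np.float64(0.004599606272674863)) [ 0.60883358 -0.15294705  0.062     ] [ 0.61122374 -0.14809856  0.062     ]
handle side (array([231.04929577, 257.48591549]), array([228, 247,   8,  22]), np.int32(142), (array([231.04827404, 257.47194099]), (8.04836368560791, 23.213674545288086), 176.39065551757812))
handle scene (array([349.703125 , 213.3359375]), array([343, 205,  13,  23]), np.int32(128), (array([348.96259928, 206.3449192 ]), (12.016890525817871, 42.36351013183594), 1.3059682846069336))
foot (array([324.0662061 , 292.03223949]), array([295, 262,  58,  53]), np.int32(1737), (array([321.3556366 , 287.29315567]), (47.18543243408203, 67.74745178222656), 123.0777587890625)
[... 196 characters left out ...]
 0.05898467 0.        ] [0.76517779 0.07329185 0.        ]
0.01 [0.74257531 0.05748403 0.01      ] [0.75970247 0.08164925 0.01      ]
0.015 [0.74514689 0.05673371 0.015     ] [0.75696482 0.08582795 0.015     ]
0.02 [0.74771847 0.05598339 0.02      ] [0.75422716 0.09000665 0.02      ]Traceback (most recent call last):
  File "<stdin>", line 9, in <module>
  File "m.py", line 10, in blob
    e=cv2.fitEllipse(cv2.convexHull(ct)) if len(ct)>5 else None
      ~~~~~~~~~~~~~~^^^^^^^^^^^^^^^^^^^^
cv2.error: OpenCV(4.12.0) /io/opencv/modules/imgproc/src/shapedescr.cpp:361: error: (-201:Incorrect size of input array) There should be at least 5 points to fit the ellipse in function 'fitEllipseNoDirect'
```

```bash
python3 - <<'E'
from m import *
print('foot',tri(s,(330.5,293.6),d,(208.2,278.6)))
yel=lambda h:(h[...,1]>140)&(h[...,0]>12)&(h[...,0]<30)&(h[...,2]>120)
a=blob(s,(333,190,362,220),yel);b=blob(d,(180,150,210,180),yel);print(a[0],a[1],b[0],b[1]);print('cap',tri(s,a[0],d,b[0]))
a=blob(s,(325,270,345,288),yel);b=blob(d,(195,245,215,265),yel);print(a[0],a[1],b[0],b[1]);print('collar',tri(s,a[0],d,b[0]))
# lens side ellipse center at z .134 ; handle center z~.169
L=plane(d,(271.8,303.6),.134);print('lens',L)
H=plane(d,(231.05,257.5),.169);print('handle',H)
T1=plane(s,(237,246),.04);T2=plane(d,(289,236),.04);print(T1,T2)
# turntable white disc edges
for f,box,n in((s,(205,215,270,280),'s'),(d,(260,210,318,260),'d')):
    x0,y0,x1,y1=box;hs=cv2.cvtColor(f['img'][y0:y1,x0:x1],cv2.COLOR_BGR2HSV)
    print(n);b=f['img'][y0:y1,x0:x1].astype(int); r=b[...,2]-b[...,1]
    g=cv2.resize(f['img'][y0:y1,x0:x1],None,fx=6,fy=6,interpolation=cv2.INTER_NEAREST);cv2.imwrite(f'pics/tt_{n}.png',g)
    m=((r>6)*255).astype(np.uint8);cv2.imwrite(f'pics/ttm_{n}.png',np.hstack([g,cv2.cvtColor(cv2.resize(m,None,fx=6,fy=6,interpolation=cv2.INTER_NEAREST),cv2.COLOR_GRAY2BGR)]))
E
```

```text
foot (array([0.76032586, 0.07865836, 0.00561602]), np.float64(0.00018695747743906205))
[347.36619718 201.49765258] [339 194  17  18] [194.34705882 162.72352941] [187 156  16  16]
cap (array([0.75931988, 0.07946491, 0.38713155]), np.float64(0.0044319495629827265))Traceback (most recent call last):
  File "<stdin>", line 5, in <module>
  File "m.py", line 11, in blob
    off=np.array([x0,y0]); return c[i]+off, st[i,:4]+np.r_[off,0,0], st[i,4], (np.array(e[0])+off,e[1],e[2])
                                                                                        ~^^^
TypeError: 'NoneType' object is not subscriptable
```

Post axis is at (0.760, 0.079), and the foot and cap agree.

```bash
python3 - <<'E'
from m import *
L=plane(d,(271.8,303.6),.134);P=np.array([.76,.079]);print('lens',L,np.linalg.norm(L[:2]-P))
H=plane(d,(231.05,257.5),.169);print('handle',H,np.linalg.norm(H[:2]-P))
for f,box,n in((s,(205,215,270,280),'s'),(d,(260,210,325,275),'d')):
    x0,y0,x1,y1=box
    b=f['img'][y0:y1,x0:x1].astype(int); r=b[...,2]-b[...,1]
    g=cv2.resize(f['img'][y0:y1,x0:x1],None,fx=6,fy=6,interpolation=cv2.INTER_NEAREST)
    m=((r>6)*255).astype(np.uint8);cv2.imwrite(f'pics/ttm_{n}.png',np.hstack([g,cv2.cvtColor(cv2.resize(m,None,fx=6,fy=6,interpolation=cv2.INTER_NEAREST),cv2.COLOR_GRAY2BGR)]))
E
```

```text
lens [0.51709393 0.19985136 0.134     ] 0.2713086969857665
handle [0.65415473 0.13073069 0.169     ] 0.11781037737559441
```

View pics/ttm_s.png

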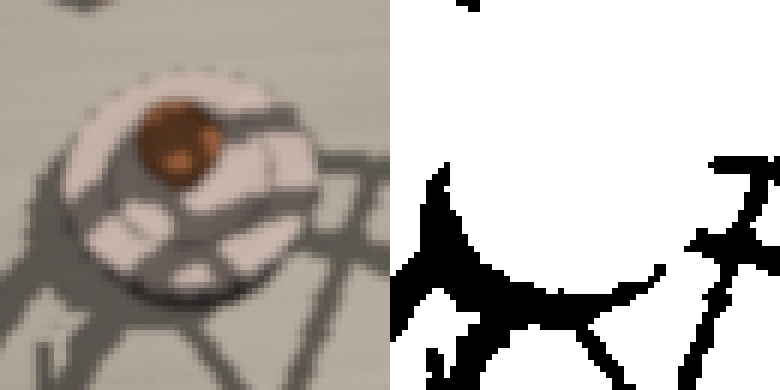

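View pics/ttm_d.png

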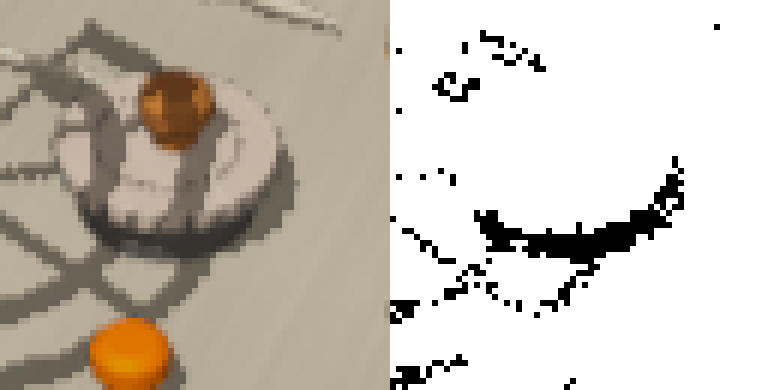

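```bash
python3 - <<'E'
from m import *
P=np.array([.76,.079])
for f,c in((s,(236.7,245.4)),(d,(287.7,234.4))):
    T=plane(f,c,.04);print(T,np.linalg.norm(T[:2]-P),np.degrees(np.arctan2(*(T[:2]-P)[::-1])))
T=tri(s,(236.7,245.4),d,(287.7,234.4));print(T)
# tray corners
w=lambda h:(h[...,1]>70)&(h[...,0]<25)
a=blob(s,(110,180,190,250),w);print(a[1],a[3]);
x,y,ww,hh=a[1]
for c in ((120,195),(179,194),(181,235),(122,237)): print(plane(s,c,.035))
g=cv2.resize(s['img'][180:250,105:195],None,fx=6,fy=6,interpolation=cv2.INTER_NEAREST);cv2.imwrite('pics/tray.png',g)
E
```

```text
[ 0.61658432 -0.14876373  0.04      ] 0.269154921056369 -122.19733420881921
[ 0.61241475 -0.1426129   0.04      ] 0.2662586745158339 -123.66201413319811
(array([ 0.61411222, -0.14847959,  0.0352271 ]), np.float64(0.0012459212595753782))
[118 191  63  49] (array([150.73226547, 215.04304886]), (52.94470977783203, 81.32259368896484), 80.98200225830078)
[ 0.41643072 -0.4697252   0.035     ]
[ 0.42834317 -0.30238076  0.035     ]
[ 0.56758327 -0.29475413  0.035     ]
[ 0.56006697 -0.45231213  0.035     ]
```

View pics/tray.png

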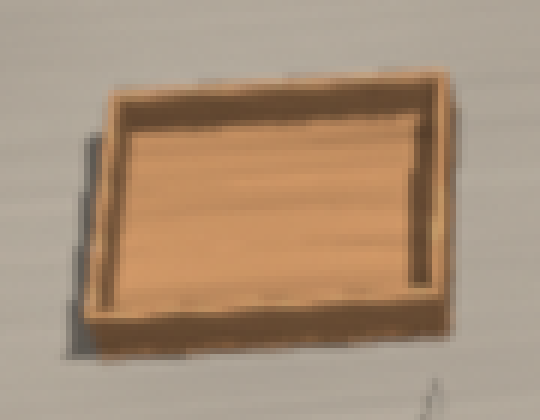

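>>> drive_tool(
  plan=[
    [0.06,-0.036,0,0,0,0,1],
    [0.12,-0.072,0,0,0,0,1],
    [0.18,-0.108,0,0,0,0,1],
    [0.23,-0.138,0,0,0,0,0.8],
    [0.28,-0.168,0,0,0,0,0.8],
  ],
)

```text
clock: 0.78
position: [0.4567, -0.3195, 0.2503]
ee_rot: [3.141, 0.0, 0.456]
wrist_force: [0.9, -0.2, 0.9]
finger_gap: 0.0685
```

>>> drive_tool(
  plan=[
    [0.05,-0.03,0,0,0,0,0.8],
    [0.1,-0.06,0,0,0,0,0.8],
    [0.12,-0.072,0,0,0,0,0.8],
    [0.12,-0.072,0,0,0,0,0.8],
  ],
)

```text
clock: 1.27
position: [0.5328, -0.2017, 0.25]
ee_rot: [-3.141, -0.0, 0.46]
wrist_force: [0.5, -0.8, 0.6]
finger_gap: 0.0682
```

```bash
python3 - <<'E'
from m import *
f=snap('wrist','w1');o=telemetry.get_obs();print(o['clock'],o['position'],o['ee_rot'],o['finger_gap'],o['wrist_force'])
print(proj(f,[[.610,-.1515,.063],[.614,-.148,.04]]))
c=[(123.7,195),(179.7,192.2),(180,229.5),(119.2,233.3)]
q=[plane(s,x,.035) for x in c];print(np.round(q,3),np.mean(q,0))
E
```

```text
1.325 [ 0.53184208 -0.20377607  0.24996763] [-3.14143385e+00  8.25295951e-04  4.56991699e-01] 0.06813256884680845 [-0.16660602 -0.70739611 -0.31625512]
[[262.49107856  69.28061005]
 [261.81414061  63.50418642]]
[[ 0.417 -0.459  0.035]
 [ 0.422 -0.301  0.035]
 [ 0.55  -0.298  0.035]
 [ 0.547 -0.461  0.035]] [ 0.48414203 -0.37954328  0.035     ]
```

View pics/w1.png

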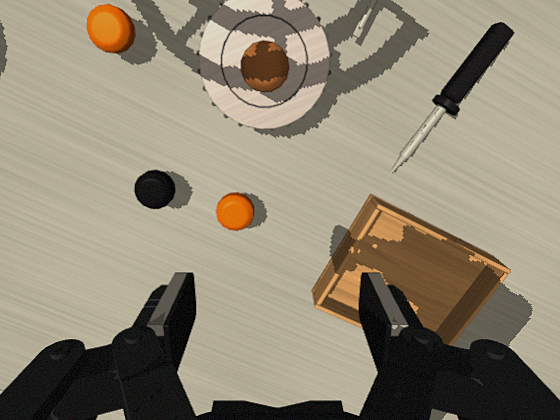

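The wrist view shows the knob at about (265,66) on the disc, whose inner ring is centred near (264,61). Both agree with the projection.

```bash
python3 - <<'E'
from m import *
f=load('w1');P=np.array([.76,.079])
k=blob(f,(225,25,300,105),brown);print(k[0],k[1],k[3])
for z in (.063,): print('knob',plane(f,k[0],z),plane(f,k[3][0],z))
# disc edges: left 200,right 329 at row ~62 ; bottom 129
x0,y0,x1,y1=190,0,345,145
im=f['img'];b=im.astype(int)
pts=[]
row=im[60,180:345];print([tuple(x) for x in row[::6]])
# ring centre (dark circle): 221..308, bottom 107
for c in ((264.5,61.5),): T=plane(f,c,.04);print('T',T,np.linalg.norm(T[:2]-P),np.degrees(np.arctan2(*(T[:2]-P)[::-1])))
g=cv2.resize(im[0:150,180:350],None,fx=4,fy=4,interpolation=cv2.INTER_NEAREST);cv2.imwrite('pics/w1c.png',g)
def circ(c,r,z): 
    a=np.linspace(0,2*np.pi,60);return np.c_[c[0]+r*np.cos(a),c[1]+r*np.sin(a),0*a+z]
E
```

```text
[264.35979112  65.96396867] [241  41  48  51] (array([264.30636215,  66.00241852]), (47.82768249511719, 50.7542839050293), 178.0465087890625)
knob [ 0.61283411 -0.15175545  0.063     ] [ 0.61279037 -0.15173031  0.063     ]
[(np.uint8(141), np.uint8(164), np.uint8(169)), (np.uint8(82), np.uint8(92), np.uint8(96)), (np.uint8(84), np.uint8(94), np.uint8(99)), (np.uint8(82), np.uint8(91), np.uint8(95)), (np.uint8(93), np.uint8(101), np.uint8(109)), (np.uint8(147), np.uint8(165), np.uint8(175)), (np.uint8(194), np.uint8(213), np.uint8(222)), (np.uint8(143), np.uint8(155), np.uint8(168)), (np.uint8(184), np.uint8(206), np.uint8(221)), (np.uint8(191), np.uint8(211), np.uint8(223)), (np.uint8(146), np.uint8(162), np.uint8(180)), (np.uint8(31), np.uint8(55), np.uint8(89)), (np.uint8(22), np.uint8(51), np.uint8(85)), (np.uint8(24), np.uint8(55), np.uint8(86)), (np.uint8(26), np.uint8(53), np.uint8(89)), (np.uint8(29), np.uint8(56), np.uint8(90)), (np.uint8(28), np.uint8(53), np.uint8(86)), (np.uint8(26), np.uint8(52), np.uint8(84)), (np.uint8(84), np.uint8(91), np.uint8(100)), (np.uint8(138), np.uint8(151), np.uint8(168)), (np.uint8(181), np.uint8(200), np.uint8(218)), (np.uint8(103), np.uint8(112), np.uint8(122)), (np.uint8(175), np.uint8(194), np.uint8(213)), (np.uint8(156), np.uint8(172), np.uint8(191)), (np.uint8(94), np.uint8(103), np.uint8(113)), (np.uint8(77), np.uint8(90), np.uint8(90)), (np.uint8(80), np.uint8(90), np.uint8(94)), (np.uint8(152), np.uint8(173), np.uint8(180))]
T [ 0.61640258 -0.14933263  0.04      ] 0.2697332147525873 -122.16561332810844
```

View pics/w1c.png

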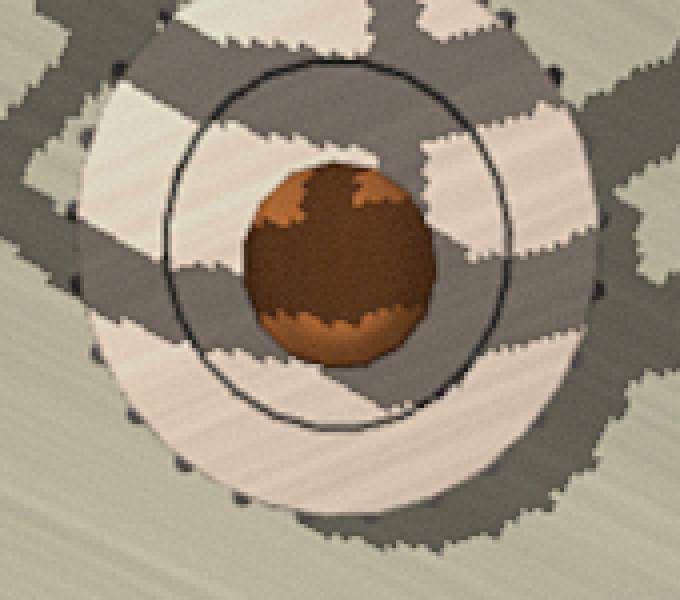

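Knob at (0.6125, −0.1517). Moving over it, then straight down.

>>> drive_tool(
  plan=[
    [0.048,-0.006,0.03,0,0,0,0.8],
    [0.095,-0.011,0.06,0,0,0,0.8],
    [0.095,-0.011,0.1,0,0,0,0.8],
    [0.095,-0.011,0.125,0,0,0,0.8],
    [0.095,-0.011,0.125,0,0,0,0.8],
  ],
)

```text
clock: 1.95
position: [0.6101, -0.1543, 0.1229]
ee_rot: [-3.139, 0.005, 0.453]
wrist_force: [-0.1, -0.0, 1.3]
finger_gap: 0.0684
```

```bash
python3 - <<'E'
from m import *
for n in('wrist','side'): f=snap(n,n+'2')
o=telemetry.get_obs();print(o['clock'],o['position'],o['ee_rot'],o['finger_gap'],o['wrist_force'])
E
```

```text
2.05 [ 0.61241086 -0.15397422  0.12597208] [ 3.14058535e+00 -8.59452134e-05  4.53617480e-01] 0.06803485296511394 [ 0.25089164  0.43335145 -0.39433572]
```

View pics/wrist2.png

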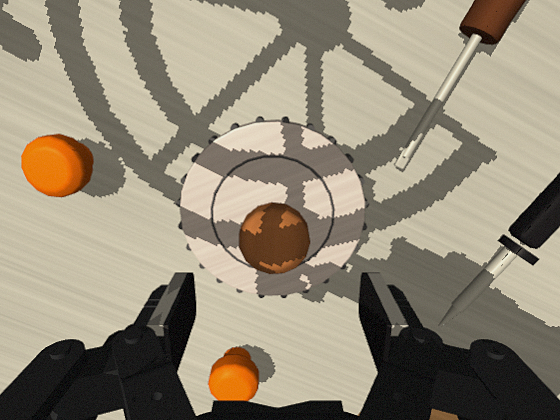

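View pics/side2.png

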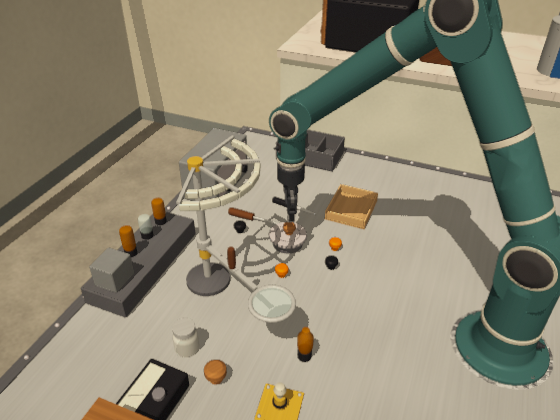

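The wrist view shows the knob centred between the pads, at (274,238).

```bash
python3 - <<'E'
from m import *
f=load('wrist2');k=blob(f,(225,195,325,275),brown);print(k[0],k[1],plane(f,k[0],.063))
print('T',plane(f,(272.5,215),.04))
E
```

```text
[274.32726327 238.29604579] [239 203  71  71] [ 0.61256086 -0.15218431  0.063     ]
T [ 0.61626138 -0.14897921  0.04      ]
```

>>> drive_tool(
  plan=[
    [0.001,-0.001,0.025,0,0,0,0.8],
    [0.001,-0.002,0.045,0,0,0,0.8],
    [0.001,-0.002,0.058,0,0,0,0.8],
    [0.001,-0.002,0.062,0,0,0,0.8],
    [0.001,-0.002,0.062,0,0,0,0.7],
  ],
)

```text
clock: 2.68
position: [0.6127, -0.15, 0.0634]
ee_rot: [3.141, -0.0, 0.456]
wrist_force: [-0.7, -0.6, 0.2]
finger_gap: 0.0596
```

>>> drive_tool(
  plan=[
    [0,0,0,0,0,0,0.5],
    [0,0,0,0,0,0,0.35],
    [0,0,0,0,0,0,0.2],
    [0,0,0,0,0,0,0.2],
    [0,0,0,0,0,0,0.2],
  ],
)

```text
clock: 3.3
position: [0.6131, -0.1501, 0.0643]
ee_rot: [3.141, -0.001, 0.456]
wrist_force: [-2.3, -0.0, 5.6]
finger_gap: 0.0352
```

```bash
python3 - <<'E'
from m import *
f=snap('wrist','wrist3')
o=telemetry.get_obs();print(o['clock'],o['position'],o['ee_rot'],o['finger_gap'],o['wrist_force'])
E
```

```text
3.35 [ 0.61306679 -0.15005057  0.06433906] [ 3.14064768e+00 -1.06546039e-03  4.55717308e-01] 0.0352865251308114 [-0.73730526  0.31935461  5.57676769]
```

View pics/wrist3.png

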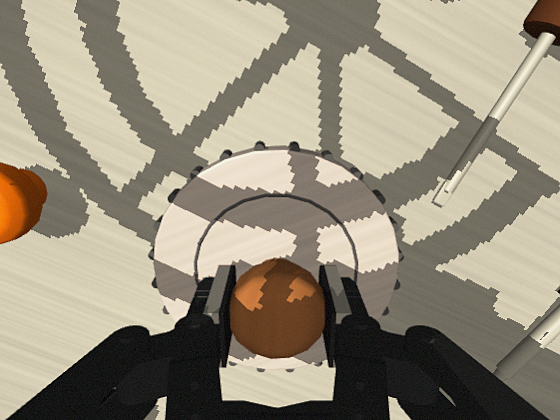

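The knob is between the pads at a gap of 35 mm. Lifting and checking.

>>> drive_tool(
  plan=[
    [0,0,-0.003,0,0,0,0.2],
    [0,0,-0.01,0,0,0,0.2],
    [0,0,-0.025,0,0,0,0.2],
    [0,0,-0.045,0,0,0,0.2],
    [0,0,-0.06,0,0,0,0.2],
  ],
)

```text
clock: 3.98
position: [0.6132, -0.1501, 0.1255]
ee_rot: [3.14, -0.002, 0.456]
wrist_force: [-1.0, 0.1, -0.3]
finger_gap: 0.0358
```

```bash
python3 - <<'E'
from m import *
f=snap('wrist','wrist4');g=snap('side','side4');h=snap('scene','scene4')
o=telemetry.get_obs();print(o['clock'],o['position'],o['ee_rot'],o['finger_gap'],o['wrist_force'])
a=cv2.resize(f['img'],(400,300));b=cv2.resize(g['img'][170:260,240:340],(400,360))[:300]
cv2.imwrite('pics/c4.png',np.hstack([a,b]))
E
```

```text
4.125 [ 0.613237   -0.15018011  0.12482356] [ 3.13985276e+00 -2.00294292e-03  4.55636879e-01] 0.0354866000425185 [ 1.17660506 -0.12120294 -1.27291331]
```

View pics/c4.png

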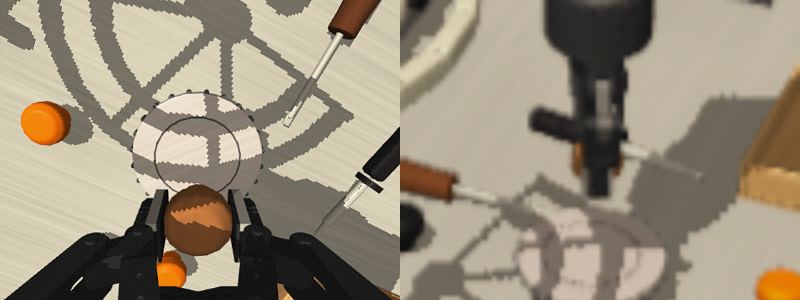

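Held: 35.5 mm gap, and the disc is empty beneath. Carrying it to the tray centre at (0.484, −0.380).

>>> drive_tool(
  plan=[
    [-0.03,0.021,-0.01,0,0,0,0.2],
    [-0.08,0.055,-0.01,0,0,0,0.2],
    [-0.13,0.089,-0.01,0,0,0,0.2],
    [-0.18,0.124,0,0,0,0,0.2],
    [-0.217,0.149,0.01,0,0,0,0.2],
  ],
)

```text
clock: 4.75
position: [0.4808, -0.382, 0.1125]
ee_rot: [-3.142, 0.001, 0.453]
wrist_force: [0.5, 0.5, -0.5]
finger_gap: 0.0357
```

>>> drive_tool(
  plan=[
    [0,0,0.02,0,0,0,0.2],
    [0,0,0.04,0,0,0,0.2],
    [0,0,0.055,0,0,0,0.2],
    [0,0,0.065,0,0,0,0.2],
    [0,0,0.07,0,0,0,0.2],
  ],
)

```text
clock: 5.38
position: [0.4836, -0.3784, 0.0426]
ee_rot: [-3.141, 0.0, 0.457]
wrist_force: [-0.1, 0.4, -0.2]
finger_gap: 0.0354
```

```bash
python3 - <<'E'
from m import *
f=snap('wrist','wrist5');g=snap('side','side5')
o=telemetry.get_obs();print(o['clock'],o['position'],o['ee_rot'],o['finger_gap'],o['wrist_force'])
a=cv2.resize(f['img'],(400,300));b=cv2.resize(g['img'][150:240,300:400],(400,360))[:300]
cv2.imwrite('pics/c5.png',np.hstack([a,b]))
E
```

```text
5.475 [ 0.48341581 -0.37885789  0.04296039] [-3.14124752e+00  1.64414882e-04  4.56403715e-01] 0.035278294485125455 [-0.1439318  -0.28819598 -0.45178815]
```

View pics/c5.png

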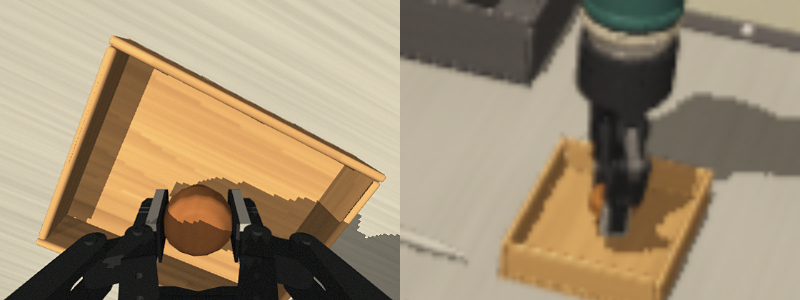

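>>> drive_tool(
  plan=[
    [0,0,0.004,0,0,0,0.2],
    [0,0,0.007,0,0,0,0.2],
    [0,0,0.01,0,0,0,0.2],
    [0,0,0.01,0,0,0,0.2],
  ],
)

```text
clock: 5.98
position: [0.483, -0.3792, 0.0331]
ee_rot: [-3.141, 0.0, 0.456]
wrist_force: [0.3, -0.3, 0.7]
finger_gap: 0.0354
```

>>> drive_tool(
  plan=[
    [0,0,0.001,0,0,0,0.2],
    [0,0,0.002,0,0,0,0.2],
    [0,0,0.002,0,0,0,0.2],
  ],
)

```text
clock: 6.35
position: [0.4832, -0.3793, 0.0312]
ee_rot: [-3.142, 0.0, 0.456]
wrist_force: [-0.0, 0.3, -0.3]
finger_gap: 0.0354
```

>>> drive_tool(
  plan=[
    [0,0,0.001,0,0,0,0.2],
    [0,0,0.001,0,0,0,0.2],
  ],
)

```text
clock: 6.6
position: [0.4831, -0.3793, 0.0302]
ee_rot: [-3.141, 0.0, 0.456]
wrist_force: [-0.2, -0.3, -0.3]
finger_gap: 0.0354
```

>>> drive_tool(
  plan=[
    [0,0,0.001,0,0,0,0.2],
    [0,0,0.001,0,0,0,0.2],
  ],
)

```text
clock: 6.85
position: [0.4833, -0.3793, 0.0294]
ee_rot: [3.141, -0.0, 0.456]
wrist_force: [0.1, 0.5, 1.0]
finger_gap: 0.0357
```

>>> drive_tool(
  plan=[
    [0,0,0.001,0,0,0,0.2],
    [0,0,0.001,0,0,0,0.2],
  ],
)

```text
clock: 7.1
position: [0.4833, -0.3793, 0.0293]
ee_rot: [3.141, 0.0, 0.456]
wrist_force: [-2.9, 1.5, 8.4]
finger_gap: 0.0356
```

```bash
python3 - <<'E'
from m import *
f=snap('scene','scene6');g=snap('side','side6')
o=telemetry.get_obs();print(o['clock'],o['position'],o['finger_gap'],o['wrist_force'])
a=cv2.resize(f['img'][170:250,100:200],(400,320),interpolation=cv2.INTER_CUBIC);b=cv2.resize(g['img'][170:250,310:410],(400,320),interpolation=cv2.INTER_CUBIC)
cv2.imwrite('pics/c6.png',np.hstack([a,b]))
E
```

```text
7.2 [ 0.48336762 -0.37933895  0.02933421] 0.035576255663335804 [-2.25628185  1.56622648  7.6578774 ]
```

View pics/c6.png

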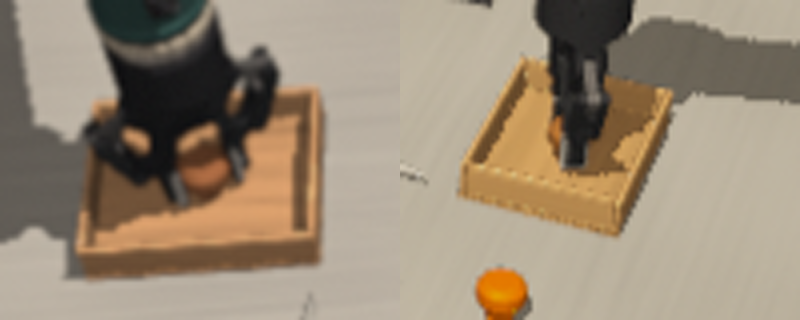

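Contact at the expected height: TCP 29.3 mm, 8 N. I'll ease back 1 mm, open, then rise.

>>> drive_tool(
  plan=[
    [0,0,-0.001,0,0,0,0.35],
    [0,0,-0.001,0,0,0,0.5],
    [0,0,-0.001,0,0,0,0.6],
    [0,0,-0.001,0,0,0,0.65],
    [0,0,-0.001,0,0,0,0.65],
  ],
)

```text
clock: 7.82
position: [0.4832, -0.3793, 0.0292]
ee_rot: [-3.142, 0.0, 0.456]
wrist_force: [-0.1, -0.9, -0.7]
finger_gap: 0.0554
```

>>> drive_tool(
  plan=[
    [0,0,-0.02,0,0,0,0.65],
    [0,0,-0.05,0,0,0,0.65],
    [0,0,-0.1,0,0,0,0.65],
    [0,0,-0.15,0,0,0,0.65],
    [0,0,-0.2,0,0,0,0.65],
  ],
)

```text
clock: 8.45
position: [0.4832, -0.3792, 0.2326]
ee_rot: [3.14, -0.001, 0.456]
wrist_force: [0.5, -0.4, -0.9]
finger_gap: 0.0556
```

```bash
python3 - <<'E'
from m import *
f=snap('wrist','wrist7');o=telemetry.get_obs();print(o['clock'],o['position'],o['ee_rot'],o['joint_pos'],o['finger_gap'],o['wrist_force'])
E
```

```text
8.5 [ 0.48623485 -0.38118535  0.24016411] [ 3.12965108 -0.00606238  0.45577665] [ 0.74611932  0.42755945 -0.17826269  1.69632559  0.08778976  1.01203526
 -0.57708225] 0.055653017626489235 [ 1.36255628 -0.58372201  4.6512659 ]
```

View pics/wrist7.png

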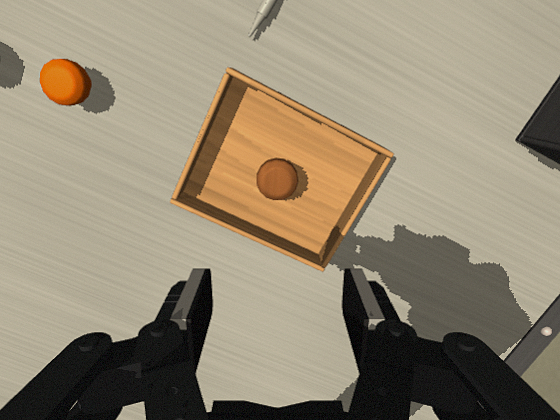

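The knob stands upright in the tray at wrist (277,179). For the handle I'll use tool x turned outward, so the camera sits low and outside the lamp. A pose helper comes first.

```bash
cat > g.py <<'E'
from h import *
from scipy.spatial.transform import Rotation as Rn
P=np.array([.76,.079])
def pose(th,phi,lean,back,z=.175,r=.12):
    th,phi,a=np.radians([th,phi,lean]);u=np.array([np.cos(phi),np.sin(phi),0]);k=np.array([0,0,1.])
    zt=-(np.sin(a)*u+np.cos(a)*k);xt=np.cos(a)*u-np.sin(a)*k;yt=np.cross(zt,xt)
    p=np.r_[P+r*np.array([np.cos(th),np.sin(th)]),z]-zt*back
    return p,np.stack([xt,yt,zt],1)
def cur():
    o=telemetry.get_obs();return o['position'],Rn.from_euler('xyz',o['ee_rot']).as_matrix(),o
def rel(p,R):
    c,Rc,o=cur();return np.round(Rc.T@(np.array(p)-c),4),np.round(np.degrees(Rn.from_matrix(Rc.T@R).as_rotvec()),1)
E
python3 - <<'E'
from g import *
print(pose(153.7,155,40,.15)[0]); print(rel([.50,-.16,.34],cur()[1]))
E
```

```text
[0.56503712 0.17291661 0.28990667]
(array([ 0.1103, -0.1913, -0.1015]), array([0., 0., 0.]))
```

>>> drive_tool(
  plan=[
    [0.02,-0.035,-0.02,0,0,-10,0.65],
    [0.04,-0.07,-0.04,0,0,-20,0.65],
    [0.065,-0.11,-0.06,0,0,-30,0.65],
    [0.09,-0.15,-0.08,0,0,-40,0.65],
    [0.11,-0.19,-0.1,0,0,-50,0.65],
  ],
)

```text
clock: 9.12
position: [0.4983, -0.1584, 0.3312]
ee_rot: [3.14, 0.001, 1.335]
wrist_force: [0.5, 0.6, 0.1]
finger_gap: 0.0557
```

```bash
python3 - <<'E'
from g import *
c,R,o=cur();print(o['clock'],c,o['ee_rot'],o['joint_pos']);print(rel([.50,.03,.36],pose(0,155,0,0)[1]))
E
```

```text
9.125 [ 0.49834286 -0.15837063  0.33119774] [3.13972140e+00 7.25224494e-04 1.33480633e+00] [ 0.6344457   0.21130248 -0.4509708   1.79408386  0.10089164  1.15683098
 -0.08428234]
(array([ 0.1835, -0.0424, -0.029 ]), array([  0.1,   0.1, -78.5]))
```

>>> drive_tool(
  plan=[
    [0.036,-0.008,-0.005,0,0,-10,0.65],
    [0.072,-0.016,-0.01,0,0,-20,0.65],
    [0.11,-0.024,-0.015,0,0,-30,0.65],
    [0.146,-0.032,-0.02,0,0,-40,0.65],
    [0.183,-0.04,-0.029,0,0,-50,0.65],
  ],
)

```text
clock: 9.75
position: [0.503, 0.0282, 0.3594]
ee_rot: [3.141, 0.002, 2.207]
wrist_force: [0.6, -1.0, -0.2]
finger_gap: 0.0557
```

```bash
python3 - <<'E'
from g import *
c,R,o=cur();print(o['clock'],c,o['ee_rot'],o['joint_pos']);print(rel([.50,.12,.36],pose(0,155,0,0)[1]));print(rel([.50,.12,.36],pose(0,155,20,0)[1]))
E
```

```text
9.75 [0.50295904 0.0281731  0.35941004] [3.14145902e+00 1.64338232e-03 2.20668127e+00] [ 0.48353943  0.18351496 -0.68289857  1.78429441  0.12463818  1.21601076
  0.40140153]
(array([ 0.0756,  0.0522, -0.0007]), array([ -0. ,   0.1, -28.6]))
(array([ 0.0756,  0.0522, -0.0007]), array([ -5. , -19.5, -28.3]))
```

```bash
python3 - <<'E'
from g import *
p,R=pose(153.7,155,40,.2);print(p,rel(p,R))
E
```

```text
[0.53590895 0.1864993  0.32820889] (array([0.1079, 0.1205, 0.031 ]), array([-10. , -39.1, -27.4]))
```

>>> drive_tool(
  plan=[
    [0.022,0.024,0.006,-2,-7.8,-5.5,0.65],
    [0.043,0.048,0.012,-4,-15.6,-11,0.65],
    [0.065,0.072,0.018,-6,-23.4,-16.4,0.65],
    [0.086,0.096,0.024,-8,-31.2,-21.9,0.65],
    [0.108,0.12,0.031,-10,-39,-27.4,0.65],
  ],
)

```text
clock: 10.38
position: [0.5369, 0.1863, 0.3293]
ee_rot: [3.138, 0.703, 2.701]
wrist_force: [0.5, -0.7, -0.7]
finger_gap: 0.0559
```

```bash
python3 - <<'E'
from g import *
f=snap('wrist','wrist8');g=snap('side','side8')
c,R,o=cur();print(o['clock'],c,o['ee_rot'],o['joint_pos'],o['wrist_force']);p,R=pose(153.7,155,40,.2);print(rel(p,R))
E
```

```text
10.475 [0.53404782 0.19000532 0.32643188] [-3.1414523   0.69632484  2.71164702] [-0.00611705  0.20546086 -0.77752777  2.02107906  1.02431964  0.96472316
 -0.2293498 ] [-1.0617124   0.92422183 -0.52312373]
(array([-0.0036, -0.0024,  0.0007]), array([ 0.2, -0.1,  0.3]))
```

View pics/wrist8.png

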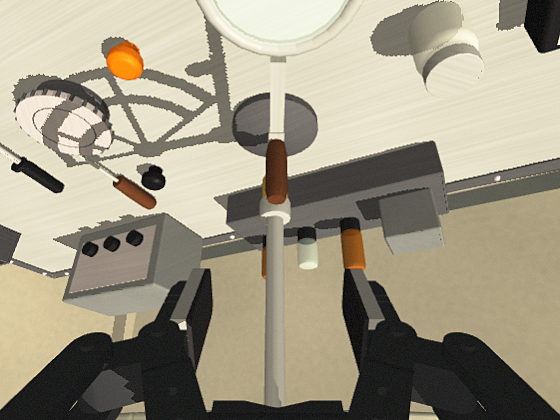

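View pics/side8.png

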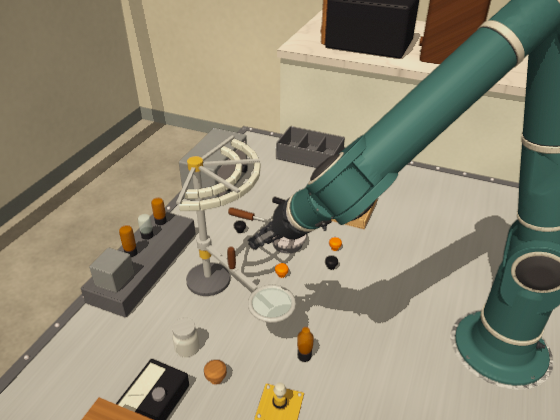

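The wrist view shows the handle at (277,170), the post behind it, and the lens at the top. The tool lies in the arm's plane. Measuring the handle.

```bash
python3 - <<'E'
from m import *
import g
w=load('wrist8');d8=load('side8')
a=blob(w,(258,130,296,210),brown);b=blob(d8,(222,240,240,275),brown);print(a[0],a[1],b[0],b[1])
print(tri(w,a[0],d8,b[0]));H=plane(w,a[0],.169);print(H,np.linalg.norm(H[:2]-g.P),np.degrees(np.arctan2(*(H[:2]-g.P)[::-1])))
for z0,px in ((.2,(278,140)),(.138,(274,205))): pass
pr=proj(w,[[*(g.P+.12*np.array([np.cos(np.radians(153.7)),np.sin(np.radians(153.7))])),z] for z in (.138,.169,.2)]);print(pr)
print(proj(w,[[*g.P,.015],[*g.P,.3]]))
E
```

```text
[275.64030418 172.9269962 ] [262 140  26  64] [231.04929577 257.48591549] [228 247   8  22]
(array([0.65439344, 0.13022951, 0.16965488]), np.float64(0.0016465527309096877))
[0.65620066 0.12898398 0.169     ] 0.1152072092265593 154.28712377530547
[[276.93061017 143.17906626]
 [277.04445254 169.7892078 ]
 [277.1696382  199.05358146]]
[[274.91021829 131.73578523]
 [275.06081997 348.04791656]]
```

```bash
python3 - <<'E'
from g import *
p,R=pose(153.9,155,40,0,r=.119);print(p,rel(p,R))
E
```

```text
[0.65313472 0.13135276 0.175     ] (array([-0.0047, -0.0036,  0.2013]), array([ 0.2, -0.1,  0.3]))
```

>>> drive_tool(
  plan=[
    [-0.002,-0.002,0.05,0,0,0,0.65],
    [-0.002,-0.002,0.09,0,0,0,0.65],
    [-0.002,-0.002,0.12,0,0,0,0.65],
    [-0.002,-0.002,0.14,0,0,0,0.65],
    [-0.002,-0.002,0.14,0,0,0,0.65],
  ],
)

```text
clock: 11.1
position: [0.6189, 0.142, 0.2208]
ee_rot: [-3.141, 0.695, 2.696]
wrist_force: [-0.1, 0.7, 0.9]
finger_gap: 0.0556
```

```bash
python3 - <<'E'
from g import *
f=snap('wrist','wrist9')
p,R=pose(153.9,155,40,0,r=.119);print(p,rel(p,R),cur()[2]['clock'],cur()[2]['wrist_force'])
E
```

```text
[0.65313472 0.13135276 0.175     ] (array([0.0021, 0.004 , 0.0591]), array([-0.2, -0.1, -0.4])) 11.15 [-1.38504262  0.86010478 -0.19547555]
```

View pics/wrist9.png

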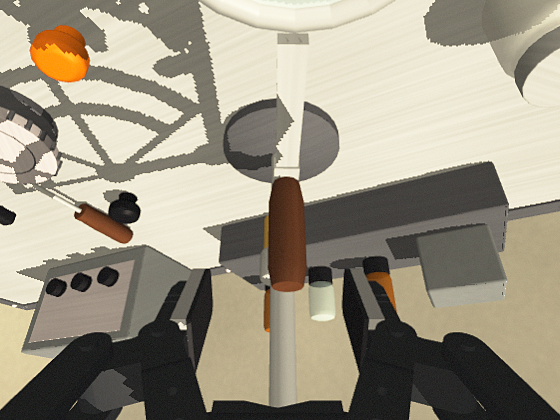

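The handle at (287,235) sits about 4 mm right of the pads' middle, in line with the computed y +0.004. Going in.

>>> drive_tool(
  plan=[
    [0.002,0.004,0.015,0,0,0,0.65],
    [0.002,0.004,0.035,0,0,0,0.65],
    [0.002,0.004,0.05,0,0,0,0.65],
    [0.002,0.004,0.058,0,0,0,0.65],
    [0.002,0.004,0.058,0,0,0,0.65],
  ],
)

```text
clock: 11.78
position: [0.6524, 0.1326, 0.1748]
ee_rot: [3.141, 0.695, 2.699]
wrist_force: [0.0, -0.2, -0.3]
finger_gap: 0.0558
```

```bash
python3 - <<'E'
from g import *
f=snap('wrist','wrist10');g=snap('side','side10')
p,R=pose(153.9,155,40,0,r=.119);print(p,rel(p,R),cur()[2]['clock'],cur()[2]['wrist_force'])
a=cv2.resize(f['img'],(400,300));b=cv2.resize(g['img'][195:295,185:315],(400,308))[:300]
cv2.imwrite('pics/c10.png',np.hstack([a,b]))
E
```

```text
[0.65313472 0.13135276 0.175     ] (array([-0.0008, -0.0013,  0.0014]), array([-0.1, -0.1, -0.3])) 11.875 [-0.35949674  0.5028099   0.70390316]
```

View pics/c10.png

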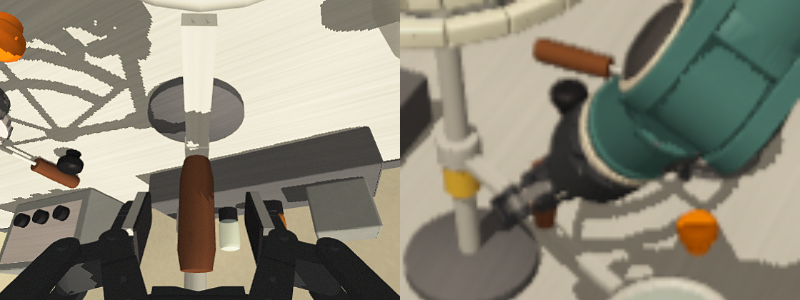

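The peg is centred in the jaws. I'll close to a 24 mm cage, which puts no radial strain on it, and swing in arcs.

```bash
cat > arc.py <<'E'
import sys
from g import *
th0,ph0,th1,ph1,n=map(float,sys.argv[1:6]);n=int(n)
print(cur()[2]['clock'],cur()[0],np.round(cur()[2]['joint_pos'],2))
for i in range(1,n+1):
    p,R=pose(th0+(th1-th0)*i/n,ph0+(ph1-ph0)*i/n,40,0,r=.119);print(*[list(map(float,x)) for x in rel(p,R)])
E
python3 arc.py 153.9 155 184 178 5
```

```text
11.875 [0.65234058 0.13316001 0.17558537] [-0.01  0.55 -0.58  1.98  1.44  0.82 -0.48]
[-0.0011, -0.0138, 0.0017] [-3.1, -0.1, -3.8]
[-0.0025, -0.0262, 0.0028] [-6.0, -0.1, -7.3]
[-0.0049, -0.0383, 0.0048] [-9.0, -0.1, -10.8]
[-0.0082, -0.05, 0.0075] [-11.9, -0.1, -14.4]
[-0.0125, -0.0612, 0.0111] [-14.9, -0.1, -17.9]
```

>>> drive_tool(
  plan=[
    [0,0,0,0,0,0,0.5],
    [0,0,0,0,0,0,0.4],
    [0,0,0,0,0,0,0.28],
    [0,0,0,0,0,0,0.28],
    [0,0,0,0,0,0,0.28],
  ],
)

```text
clock: 12.5
position: [0.6524, 0.1327, 0.1753]
ee_rot: [3.14, 0.696, 2.699]
wrist_force: [0.5, 0.8, -0.3]
finger_gap: 0.0238
```

>>> drive_tool(
  plan=[
    [-0.001,-0.013,0.001,-3,0,-3.6,0.28],
    [-0.0025,-0.026,0.002,-6,0,-7.2,0.28],
    [-0.005,-0.038,0.004,-9,0,-10.8,0.28],
    [-0.008,-0.05,0.007,-12,0,-14.3,0.28],
    [-0.012,-0.061,0.0105,-15,0,-17.9,0.28],
  ],
)

```text
clock: 13.12
position: [0.6405, 0.0721, 0.1752]
ee_rot: [3.138, 0.696, 3.111]
wrist_force: [3.1, 1.8, 0.4]
finger_gap: 0.0241
```

```bash
python3 arc.py 184 178 212 200 5; python3 - <<'E'
from g import *
f=snap('wrist','wrist11');g=snap('side','side11')
print(cur()[2]['wrist_force'])
a=cv2.resize(f['img'],(400,300));b=cv2.resize(g['img'][150:330,170:400],(400,313))[:300]
cv2.imwrite('pics/c11.png',np.hstack([a,b]))
E
```

```text
13.125 [0.64047092 0.07212616 0.17520028] [ 0.23  0.44 -0.56  2.14  1.81  0.38 -0.35]
[-0.0019, -0.0129, 0.0018] [-2.4, -0.1, -3.2]
[-0.004, -0.0242, 0.0035] [-5.3, -0.1, -6.5]
[-0.007, -0.0351, 0.006] [-8.1, -0.1, -9.9]
[-0.0109, -0.0457, 0.0092] [-10.9, -0.1, -13.3]
[-0.0154, -0.0556, 0.013] [-13.7, -0.1, -16.7]
[ 0.76444895 -0.20825441 -0.53468124]
```

View pics/c11.png

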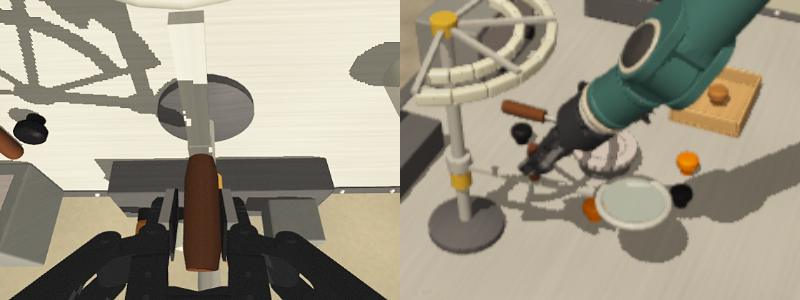

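Swinging well. Joint 6 is falling (0.38, limit 0.15), so I'll turn the tool less in the next arc.

```bash
python3 arc.py 184 178 208 183 5
```

```text
13.225 [0.64085391 0.06778796 0.17490321] [ 0.23  0.44 -0.56  2.14  1.81  0.39 -0.35]
[-0.0015, -0.0069, 0.0011] [-0.7, -0.1, -0.9]
[-0.0032, -0.0166, 0.0026] [-1.4, -0.1, -1.7]
[-0.0056, -0.0261, 0.0046] [-2.0, -0.1, -2.4]
[-0.0086, -0.0353, 0.007] [-2.7, -0.1, -3.2]
[-0.0122, -0.0441, 0.01] [-3.3, -0.1, -4.0]
```

>>> drive_tool(
  plan=[
    [-0.001,-0.009,0.001,-0.7,0,-0.9,0.28],
    [-0.003,-0.019,0.002,-1.4,0,-1.7,0.28],
    [-0.0055,-0.028,0.004,-2,0,-2.4,0.28],
    [-0.0085,-0.037,0.0065,-2.7,0,-3.2,0.28],
    [-0.012,-0.046,0.0095,-3.3,0,-4,0.28],
  ],
)

```text
clock: 13.85
position: [0.6547, 0.0236, 0.175]
ee_rot: [3.14, 0.696, -3.085]
wrist_force: [-0.6, 1.9, 0.8]
finger_gap: 0.0237
```

```bash
python3 arc.py 208 183 228 188 5;python3 arc.py 208 183 228 183 5; python3 - <<'E'
from g import *
f=snap('wrist','wrist12');g=snap('scene','scene12')
print(cur()[2]['wrist_force'])
a=cv2.resize(f['img'],(400,300));b=cv2.resize(g['img'][120:300,180:420],(400,300))[:300]
cv2.imwrite('pics/c12.png',np.hstack([a,b]))
E
```

```text
13.85 [0.65468628 0.02355035 0.1750405 ] [ 0.35  0.45 -0.53  2.12  1.94  0.24 -0.3 ]
[-0.003, -0.0079, 0.0026] [-0.4, -0.1, -0.6]
[-0.0063, -0.015, 0.0053] [-1.0, -0.1, -1.3]
[-0.0099, -0.0218, 0.0083] [-1.7, -0.1, -2.1]
[-0.0139, -0.0283, 0.0116] [-2.3, -0.1, -2.9]
[-0.0182, -0.0344, 0.0152] [-3.0, -0.1, -3.6]
13.85 [0.65468628 0.02355035 0.1750405 ] [ 0.35  0.45 -0.53  2.12  1.94  0.24 -0.3 ]
[-0.003, -0.0079, 0.0026] [0.2, -0.1, 0.2]
[-0.0063, -0.015, 0.0053] [0.2, -0.1, 0.2]
[-0.0099, -0.0218, 0.0083] [0.2, -0.1, 0.2]
[-0.0139, -0.0283, 0.0116] [0.2, -0.1, 0.2]
[-0.0182, -0.0344, 0.0152] [0.2, -0.1, 0.2]
[ 0.5718004  -0.61150195 -0.69576049]
```

View pics/c12.png

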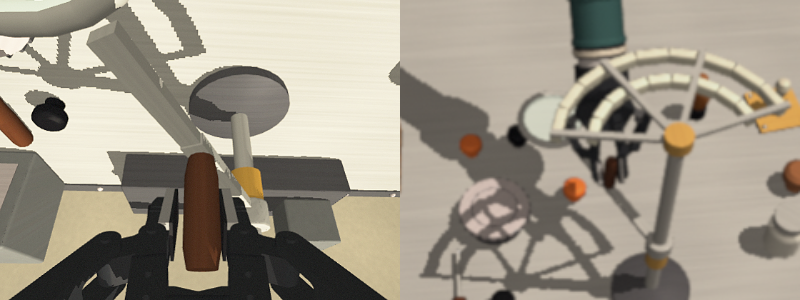

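Peg and arm follow; the lens is now at scene crop (545,118). Joint 6 is 0.24. I'll hold the azimuth and lean out a bit more, since the tool must stay clear of alignment with the forearm.

```bash
sed -i 's/^th0.*/th0,ph0,th1,ph1,n,l0,l1=map(float,sys.argv[1:8]);n=int(n)/; s/,40,0,r/,l0+(l1-l0)*i\/n,0,r/' arc.py; python3 arc.py 208 183 222 183 4 40 47
```

```text
13.95 [0.65547001 0.02113705 0.17527893] [ 0.35  0.45 -0.53  2.12  1.94  0.24 -0.3 ]
[-0.002, -0.0045, 0.002] [-0.0, -1.8, 0.0]
[-0.0048, -0.0107, 0.0044] [-0.0, -3.6, 0.0]
[-0.0079, -0.0168, 0.007] [-0.0, -5.3, 0.0]
[-0.0113, -0.0226, 0.0098] [-0.0, -7.1, 0.0]
```

>>> drive_tool(
  plan=[
    [-0.002,-0.006,0.002,0,-1.8,0,0.28],
    [-0.005,-0.012,0.0045,0,-3.6,0,0.28],
    [-0.008,-0.018,0.007,0,-5.3,0,0.28],
    [-0.011,-0.0235,0.01,0,-7,0,0.28],
  ],
)

```text
clock: 14.45
position: [0.6709, 0.0017, 0.1748]
ee_rot: [3.14, 0.82, -3.086]
wrist_force: [-2.1, 1.6, 0.8]
finger_gap: 0.0238
```

```bash
python3 arc.py 222 183 234 183 4 47 47; python3 - <<'E'
from g import *
f=snap('side','side13')
E
python3 arc.py 222 183 234 187 4 47 48
```

```text
14.45 [0.67088722 0.0017221  0.17478511] [ 0.59  0.56 -0.76  2.14  2.36  0.4  -0.57]
[-0.0033, -0.0071, 0.0032] [0.2, -0.0, 0.1]
[-0.0062, -0.0117, 0.0063] [0.2, -0.0, 0.1]
[-0.0093, -0.016, 0.0096] [0.2, -0.0, 0.1]
[-0.0125, -0.0201, 0.013] [0.2, -0.0, 0.1]
14.5 [6.70966890e-01 4.38185444e-04 1.74036743e-01] [ 0.59  0.56 -0.76  2.14  2.36  0.41 -0.57]
[-0.0038, -0.0058, 0.0027] [-0.6, -0.3, -0.6]
[-0.0068, -0.0104, 0.0058] [-1.3, -0.5, -1.3]
[-0.0098, -0.0147, 0.0091] [-2.0, -0.8, -2.0]
[-0.0131, -0.0187, 0.0125] [-2.8, -1.0, -2.7]
```

View pics/side13.png

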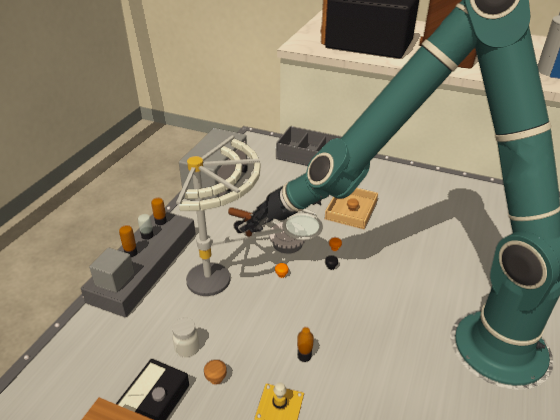

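>>> drive_tool(
  plan=[
    [-0.003,-0.007,0.003,-0.7,-0.2,-0.7,0.28],
    [-0.0065,-0.0115,0.006,-1.4,-0.5,-1.4,0.28],
    [-0.0095,-0.0155,0.0095,-2,-0.8,-2,0.28],
    [-0.013,-0.0195,0.013,-2.8,-1,-2.7,0.28],
    [-0.013,-0.0195,0.013,-2.8,-1,-2.7,0.28],
  ],
)

```text
clock: 15.12
position: [0.691, -0.0183, 0.1754]
ee_rot: [-3.14, 0.837, -3.018]
wrist_force: [0.6, 0.2, 1.0]
finger_gap: 0.0235
```

```bash
python3 arc.py 234 187 238 187 2 48 48; python3 - <<'E'
from g import *
f=snap('side','side14');w=snap('wrist','wrist14');s=snap('scene','scene14')
print(cur()[2]['wrist_force'])
a=cv2.resize(f['img'][190:270,240:347],(400,300),interpolation=cv2.INTER_CUBIC);b=cv2.resize(s['img'][190:290,190:323],(400,300),interpolation=cv2.INTER_CUBIC)
c=cv2.resize(w['img'],(400,300))
cv2.imwrite('pics/c14.png',np.vstack([np.hstack([a,b]),np.hstack([c,0*c])]))
E
```

```text
15.125 [ 0.69101663 -0.01828089  0.17544965] [ 0.67  0.61 -0.79  2.1   2.47  0.34 -0.55]
[-0.0012, -0.0017, 0.002] [-0.0, -0.0, 0.1]
[-0.0033, -0.0043, 0.0043] [-0.0, -0.0, 0.1]
[ 0.26950789 -0.00286818 -0.26912052]
```

View pics/c14.png

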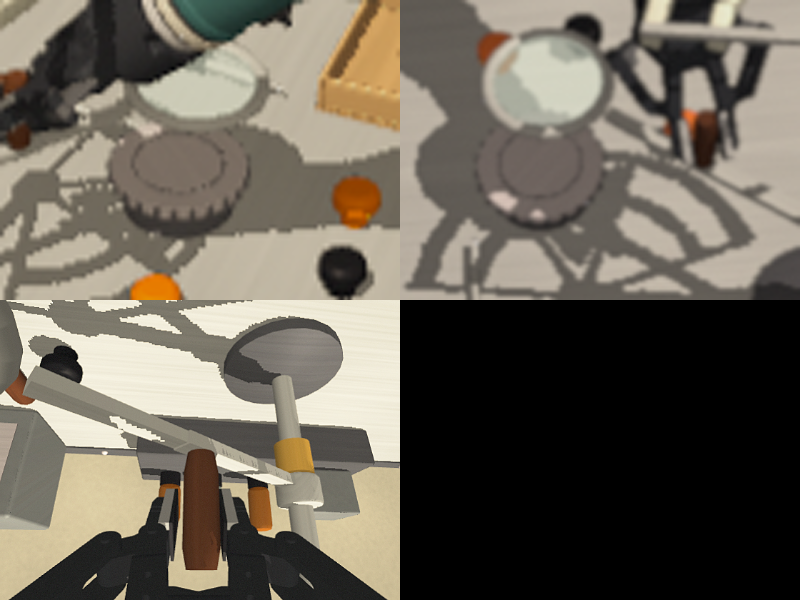

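```bash
python3 - <<'E'
from g import *
s=load('scene14');d=load('side14')
A=lambda L:(np.linalg.norm(L[:2]-P),np.degrees(np.arctan2(*(L[:2]-P)[::-1]))%360)
L=plane(s,(238.7,217.2),.134);print(L,A(L))
T=np.array([.6163,-.1490]);print(A(T))
for th in (231,234,237.8):
    c=P+.27*np.array([np.cos(np.radians(th)),np.sin(np.radians(th))]);print(th,proj(s,[[*c,.134]]),proj(d,[[*c,.134]]))
E
cat > overlay.py <<'E'
import sys
from g import *
tag=sys.argv[1];f=load(tag)
g=cv2.resize(f['img'],None,fx=6,fy=6,interpolation=cv2.INTER_CUBIC)
def circ(c,r,z,col):
    a=np.linspace(0,2*np.pi,24,endpoint=False);q=proj(f,np.c_[c[0]+r*np.cos(a),c[1]+r*np.sin(a),0*a+z])
    for x in q: cv2.circle(g,(int(6*x[0]+3),int(6*x[1]+3)),2,col,-1)
th=np.radians(float(sys.argv[2]))
circ(P+.27*np.array([np.cos(th),np.sin(th)]),.0555,.1395,(0,0,255));circ([.6163,-.149],.055,.04,(0,255,0))
c=proj(f,[[.6163,-.149,.09]])[0];x,y=int(6*c[0]),int(6*c[1]);cv2.imwrite('pics/ov_%s.png'%tag,g[max(0,y-280):y+280,max(0,x-350):x+350])
E
python3 overlay.py scene14 233
```

```text
[ 0.59434028 -0.1373377   0.134     ] (np.float64(0.2724796242817911), np.float64(232.55705975169266))
(np.float64(0.2695063821136709), np.float64(237.77827977346112))
231 [[241.22471214 215.6160177 ]] [[294.01252168 213.50418273]]
234 [[237.99900046 219.54657303]] [[291.40400066 210.80623909]]
237.8 [[234.22577829 224.76776578]] [[287.8348749  207.55943974]]
```

View pics/ov_scene14.png

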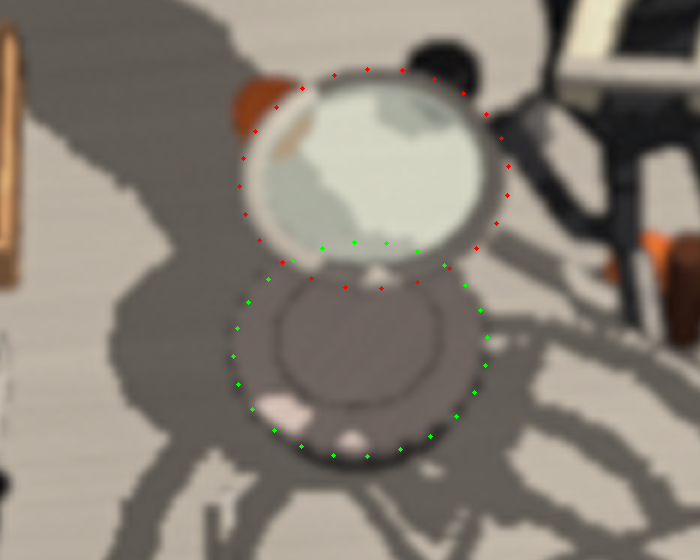

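The lens is at about 232.4°, and the turntable at 237.8° from the post. The peg trails the tool by about 1.6°, so the tool goes to 239.2°.

```bash
python3 arc.py 234 187 239.2 187 3 48 48
```

```text
15.275 [ 0.69044167 -0.01753375  0.17538218] [ 0.67  0.61 -0.79  2.1   2.47  0.34 -0.55]
[-0.0013, -0.0021, 0.002] [-0.0, -0.1, 0.1]
[-0.0031, -0.0044, 0.004] [-0.0, -0.1, 0.1]
[-0.005, -0.0067, 0.0061] [-0.0, -0.1, 0.1]
```

>>> drive_tool(
  plan=[
    [-0.0015,-0.002,0.002,0,0,0,0.28],
    [-0.003,-0.0045,0.004,0,0,0,0.28],
    [-0.005,-0.0067,0.006,0,0,0,0.28],
    [-0.005,-0.0067,0.006,0,0,0,0.28],
  ],
)

```text
clock: 15.78
position: [0.699, -0.0224, 0.1748]
ee_rot: [-3.141, 0.836, -3.017]
wrist_force: [1.2, 3.1, -0.7]
finger_gap: 0.0236
```

```bash
python3 - <<'E'
from g import *
f=snap('side','side15');s=snap('scene','scene15')
print(cur()[2]['wrist_force'],cur()[0],cur()[2]['clock'])
E
python3 overlay.py scene15 237.8;python3 overlay.py side15 237.8
```

```text
[ 0.67439284  1.93811955 -0.71510382] [ 0.69883216 -0.02241109  0.17481198] 15.875
```

View pics/ov_scene15.png

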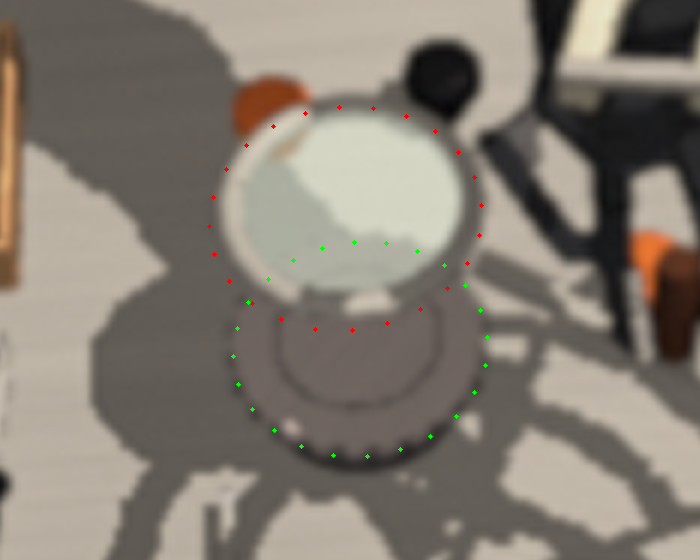

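View pics/ov_side15.png

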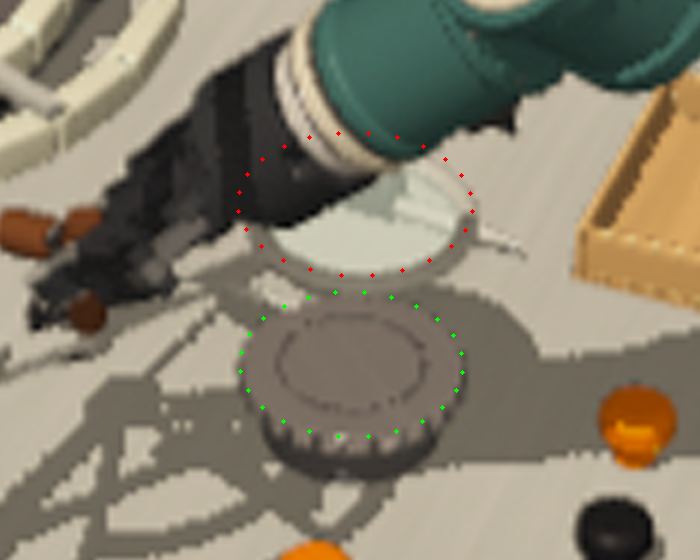

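Both views put the lens about 1.6° short. Nudging about 3.4 mm further along the arc.

```bash
python3 arc.py 239.2 187 240.9 187 1 48 48;
```

```text
15.875 [ 0.69883216 -0.02241109  0.17481198] [ 0.66  0.62 -0.78  2.08  2.47  0.32 -0.54]
[-0.0021, -0.003, 0.0021] [0.1, -0.1, 0.1]
```

>>> drive_tool(
  plan=[
    [-0.001,-0.0015,0.001,0,0,0,0.28],
    [-0.002,-0.0027,0.002,0,0,0,0.28],
    [-0.002,-0.0027,0.002,0,0,0,0.28],
  ],
)

```text
clock: 16.25
position: [0.7019, -0.0246, 0.1749]
ee_rot: [-3.141, 0.836, -3.016]
wrist_force: [0.9, 2.0, -2.0]
finger_gap: 0.0241
```

```bash
python3 - <<'E'
from g import *
s=snap('scene','scene16');w=snap('wrist','wrist16')
print(cur()[2]['wrist_force'],cur()[0],cur()[2]['clock'])
E
python3 overlay.py scene16 237.8
```

```text
[ 1.30515281  3.05270183 -1.94934865] [ 0.70184331 -0.0246289   0.17487773] 16.35
```

View pics/ov_scene16.png

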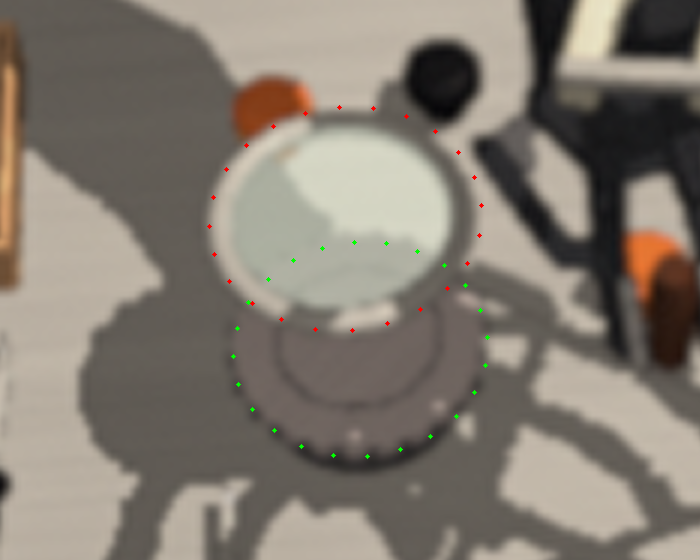

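View pics/wrist16.png

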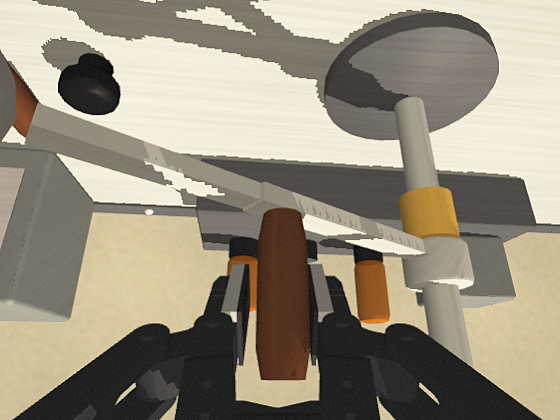

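The lens now overlays the predicted centred circle within about 0.5 px. Opening and backing out along the tool axis.

>>> drive_tool(
  plan=[
    [0,0,0,0,0,0,0.45],
    [0,0,0,0,0,0,0.65],
    [0,0,0,0,0,0,0.65],
    [0,0,0,0,0,0,0.65],
  ],
)

```text
clock: 16.85
position: [0.7019, -0.0251, 0.175]
ee_rot: [-3.14, 0.836, -3.017]
wrist_force: [-0.2, -0.4, -0.6]
finger_gap: 0.0553
```

>>> drive_tool(
  plan=[
    [0,0,-0.02,0,0,0,0.65],
    [0,0,-0.05,0,0,0,0.65],
    [0,0,-0.09,0,0,0,0.65],
    [0,0,-0.13,0,0,0,0.65],
    [0,0,-0.17,0,0,0,0.65],
  ],
)

```text
clock: 17.48
position: [0.59, -0.0401, 0.2768]
ee_rot: [-3.135, 0.836, -3.016]
wrist_force: [0.2, -1.3, -0.1]
finger_gap: 0.0556
```

>>> drive_tool(
  plan=[
    [0,0,-0.04,0,0,0,0.65],
    [0,0,-0.08,0,0,0,0.65],
    [0.02,0,-0.12,0,0,0,0.65],
    [0.02,0,-0.12,0,0,0,0.65],
  ],
)

```text
clock: 17.98
position: [0.5339, -0.0562, 0.2942]
ee_rot: [-3.132, 0.833, -3.028]
wrist_force: [0.4, 0.6, 0.0]
finger_gap: 0.0556
```

```bash
python3 - <<'E'
from g import *
s=snap('scene','scene17');w=snap('side','side17')
print(cur()[2]['wrist_force'],cur()[0],cur()[2]['clock'])
E
python3 overlay.py scene17 237.8;python3 overlay.py side17 237.8
```

```text
[ 0.91154467 -0.0262232   0.60054891] [ 0.53422829 -0.05321154  0.29465138] 18.075
```

View pics/ov_scene17.png

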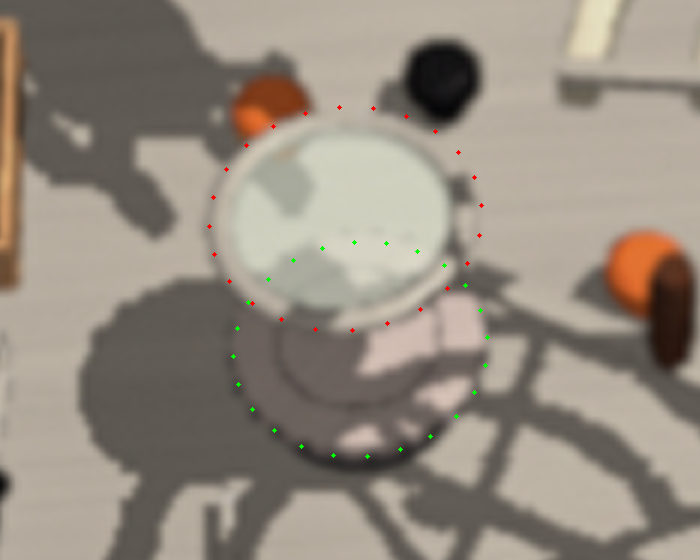

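View pics/ov_side17.png

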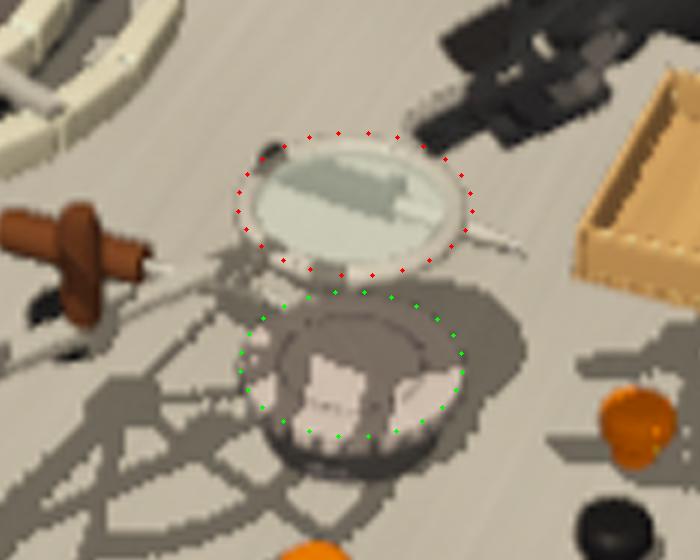

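View pics/side17.png

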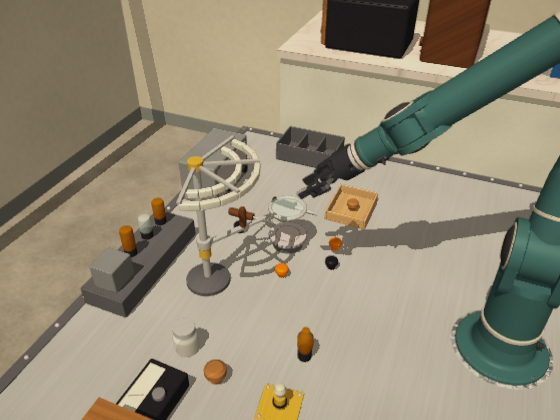

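Lens and disc circles match in both views to about 0.3 px, or under 1 mm. Last checks: tray, bystanders, and a wrist view of the lens.

```bash
python3 - <<'E'
from g import *
w=snap('wrist','wrist18');a=load('scene0')['img'];b=load('scene17')['img']
cv2.imwrite('pics/cmp.png',np.vstack([cv2.resize(a[120:345,90:450],(480,300)),cv2.resize(b[120:345,90:450],(480,300))]))
print(proj(w,[[.6163,-.149,.04],[*(P+.27*np.array([np.cos(np.radians(237.8)),np.sin(np.radians(237.8))])),.134]]))
E
```

```text
[[154.42655931   6.00970465]
 [136.08842056  96.22464008]]
```

View pics/cmp.png

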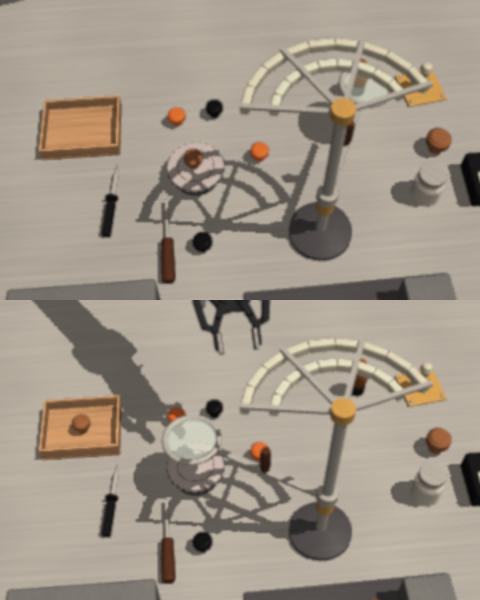

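View pics/wrist18.png

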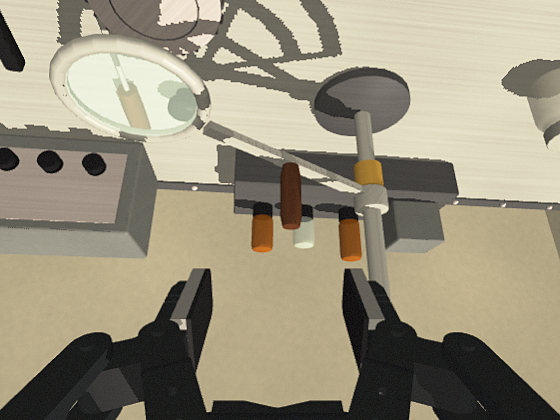

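```bash
python3 - <<'E'
from g import *
print(cur()[0],cur()[2]['qvel'].round(3))
w=load('wrist18');a=np.linspace(0,2*np.pi,200)
for c,r,z in(([.6163,-.149],.055,.04),([.6163,-.149],.0368,.04),(P+.27*np.array([np.cos(np.radians(237.8)),np.sin(np.radians(237.8))]),.0555,.134),(P,.06,.012)):
    q=proj(w,np.c_[c[0]+r*np.cos(a),c[1]+r*np.sin(a),0*a+z]);print(q.min(0),q.max(0))
print(proj(w,[[*(P+.12*np.array([np.cos(np.radians(237.8)),np.sin(np.radians(237.8))])),z] for z in(.138,.2)]))
E
python3 - <<'E'
import cv2;i=cv2.imread('pics/wrist18.png')[0:240,30:430];cv2.imwrite('pics/w18c.png',cv2.resize(i,None,fx=2,fy=2))
E
```

```text
[ 0.53490509 -0.05250316  0.2953491 ] [-0.023 -0.001 -0.007 -0.022 -0.023 -0.002  0.019]
[ 81.30417383 -64.06773597] [221.08776172  56.5489499 ]
[106.60268198 -38.06369493] [199.39477641  41.46198619]
[49.38066108 33.94978447] [212.86072147 138.91499698]
[314.96419637  74.75335189] [411.81555795 135.52364401]
[[291.77834958 165.48352285]
 [292.44321245 226.37306505]]
```

View pics/w18c.png

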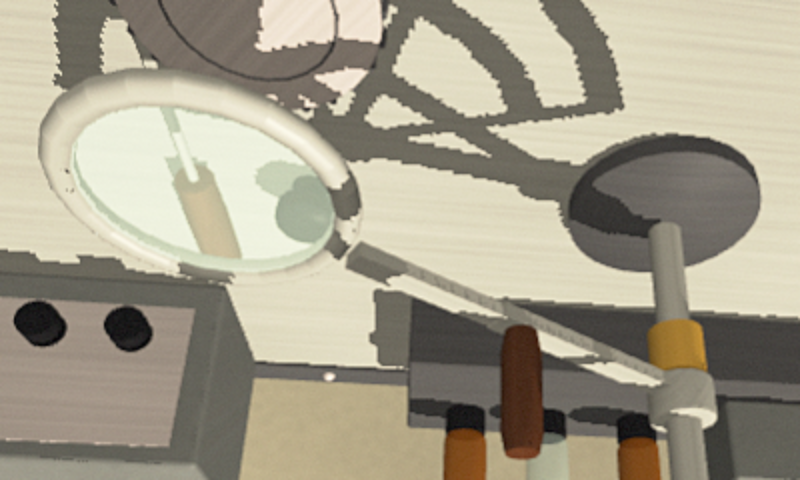

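In the wrist view the lens spans 50–211 × 34–138, against 49–213 × 34–139 predicted for exact centring. The disc edges agree within 1–2 px. Letting the arm settle, then handing in.

>>> drive_tool(
  plan=[
    [0,0,0,0,0,0,0.65],
    [0,0,0,0,0,0,0.65],
    [0,0,0,0,0,0,0.65],
    [0,0,0,0,0,0,0.65],
  ],
)

```text
clock: 18.62
position: [0.5353, -0.0519, 0.2956]
ee_rot: [-3.133, 0.836, -3.02]
wrist_force: [0.5, 0.4, -1.3]
finger_gap: 0.0556
```

```bash
python3 - <<'E'
from g import *
o=cur()[2];print(o['clock'],o['position'],o['wrist_force'],abs(o['qvel']).max());print(robot.close_job())
E
```

```text
18.625 [ 0.53525227 -0.05192038  0.29561176] [ 0.54018602  0.38274966 -1.26686365] 0.0039760607036086835
the job is handed in; nothing more can be done
None
```

The job is done and handed in at 18.6 s. I moved the knob from the turntable to the tray. Then I swung the magnifier round by its handle, with the jaws loosely around the peg, let go and backed the gripper off.

- **Knob:** It stands upright near the middle of the tray. It touched down at the expected height with about 8 N.
- **Lens:** In all three camera views the lens and turntable circles match the centred position to within about 1–2 px, so the lens is within about 1 mm of centre.
- **Other things on the cart:** The before and after scene pictures show everything else where it was. I compared these by eye only.
- **Robot at hand-in:** The gripper was clear of everything and the wrist force was near zero.

**Discrepancies:**
- My first side-view estimate of the turntable centre was 4–6 mm off the other views. I used the wrist and scene values, and the later side-view overlay agreed with them.
- While swinging, joint 6 fell to 0.24 rad, close to its 0.15 limit, so I leaned the tool to about 48° instead of 40°.
- The last part of the retreat stopped short of where I sent it, but well clear.

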